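# Roll the coffee mill home and hold its crank level over the spindle

## Robot

A 6-joint arm with a two-finger parallel gripper is mounted at the origin on a cart in front of the work surface, level with it; the furniture and walls round the work are solid. World frame = base frame: x ahead of the robot, y to its left, z up, the work surface at z = 0. Lengths are in m, angles in degrees, forces in N, time in s.
With the tool pointing down it reaches from about 0.35 to 0.875 m from the base axis. Payload 4.2 kg.
Tool frame: the origin (TCP) lies midway between the tips of the shut fingers; the grasp point (between the pads) lies 19 mm behind it (r.pinch_z is the distance from the TCP to the grasp point, in m); z points along the fingers, y is the line along which they close (so a half turn about z gives the same grasp; the last joint's range is limited). The gripper opens to 87 mm and grips with 3 to 60 N. Pads are 19 mm wide; open, the fingers measure 117 mm over their backs; the gripper's body (75 mm by 190 mm) begins 51 mm behind the grasp point.
Start: joints at [-53.996, 22.042, 0.453, 0, -68.411, -14.817], TCP at [0.226, -0.583, 0.223] pointing down, gripper open.
Joint ranges: [-179.83, 179.83], [-69.29, 118.12], [-61.27, 80.66], [-181.25, 117.63], [-171.15, -9.14], [-177.46, 177.46]. Speed limits (degrees/s): [159.86, 159.86, 180, 180, 180, 180].

## Interface

Orientations are given as a 3x3 rotation matrix whose columns are the frame's x, y, z axes.
In Python, from station import r, imaging, models gives the robot as it stands. The module is installed in compiled form; this text tells all that it offers.
- The arm moves only by the tool apply_moves, never from a script. Its argument "moves" is a list of rows, each a list of 2 entries, a list of its own where there are three numbers: the shift along the tool's x, y, z in m, then the turn about the tool's z in degrees. A call has 1 to 5 rows; each row shifts and turns the commanded pose from where the row before left it, along the tool's axes as they then stand; what a row does not reach is not made up. A row lasts 1/12 s, in which the tool goes at most 41.7 mm and 7.16 degrees, less where a joint would pass 70% of its speed; a pose out of reach is approached as far as the arm can. A call is refused whole if a number of a shift passes 0.0417 or a number of a turn 7.16, either way. A call with a gripper value outside its range is refused whole. "hand" is the finger opening in m, from 0 to 0.087, set as the call begins (left out, the last holds). The fingers move at their own pace and stop on an object; the grip force is fixed at half the most. Time passes only in rows, so rows that do not move let the fingers close. It gives the time, the measured TCP pose, the force, the opening and the grip force at its end, in the units of the state.
- r.sense(): the state, without advancing time (a new reading comes with each control period).
- imaging.capture(name): name is "scene" or "top" or "wrist"; returns a dict with "frame" (384x512x3 uint8, blue, green, red), "intrinsics" (3x3 intrinsics, pixels), "eye" and "orientation" of the camera in the world. Camera axes: x right, y down, z forward; pixel columns grow to the right and rows downward; lengths in m; the calibration is good to about 2 mm. The wrist camera is an equidistant fisheye: a pixel r from the principal point sees the ray r / f radians off the axis. A picture is of the moment at which its call begins. There is no depth.
- r.finish_job(): hands the job in; it is judged then, once.
Trained networks look in a picture, given as the dict that the camera call returned (one of the last four; its "shot" number tells which), for a name from the list of things; names that differ only in an ending like _2 or _b are one class to them, and where a whole thing is asked for, a point or a joint stands for the part that bears it (a point fixed in the world has none). Each returns a list of dicts, best first, with "confidence" (0 to 1); they miss things now and then, are a little off and sometimes report something else, mostly with a low value. They report only what shows in the picture. A call takes as long as a camera call. They do not tell look-alikes from the thing itself.
- models.cut_out(picture, target): "region" (384x512 bool, what is visible of it) and "extent" ([left, top, width, height] as shares, 0 to 1, of the picture: columns of its width, rows of its height, round what is visible of it).
- models.place_of(picture, target): "at" ([column, row] as shares, 0 to 1, of the picture: columns of its width, rows of its height: a listed point, or the origin of a listed thing).
The state is a dict: "time_s": time; "joints": joint angles; "joint_velocities": joint speeds; "effort": joint torques, N m; "tcp_pos": TCP position; "ee_rot": TCP orientation; "wrist_force": force on the tool from outside, world axes, zero at the start; "moment": the same for the moment, N m; "gripper_width": opening from 0.0 (shut) to 1.0 (fully open); "gripper_force": force on a finger pad.
Only numpy, scipy, OpenCV 4.12 (cv2) and the standard library are available. Lean on these libraries where they do the work, as an engineer would, in place of code of your own. Each camera call takes 0.05 s, during which the arm holds its last target. There are 200 camera calls.

## Task

Push the wooden coffee mill along the roller slide, without lifting it, until it is fully home against the end plate of the blue bay. Then pick up the mill's loose crank by its balance point, the blue band on its arm, and hold it level with its hub straight over the mill's spindle, about 4 cm above the spindle's tip and touching neither mill nor slide, ready to be fitted. Finish while still holding it there, without ever letting the crank tip, and leave the other things on the worktop where they are.

Things in the scene. Friction and masses are not known exactly. Their poses are not given: they have to be found in the camera images.
- track: fixed roller slide, 340 mm long, 119 wide: 11 free-turning grey rollers (tops at z 30, 30 mm apart, from x -150 to +150) between aluminium rails (tops at z 42, 107 mm apart inside). Origin on the worktop under its middle; x is the direction of travel, to the blue bay at the +x end; z up. The -x end is open above the rollers. A mill that is home has its origin at x 100 of this frame.
- bay_stop (a point): middle of the rubber-faced stop (track x 150, z 55) on the blue end plate (74 mm high) that closes the +x end of the slide; the bay's blue cheeks, 60 mm high, stand in line with the rails from track x 74 to 156
- coffee_mill: loose wooden box mill on the rollers, 100x100 mm, 60 high, steel cone on top (to z 75), bare brass spindle 10 mm thick to z 92; 0.5 to 1 kg. Origin: centre of its underside, 30 mm above the worktop; axes as the slide's. Starts 120 to 190 mm short of home, 3.5 mm play to each rail. Rolls with about 1 N, stays where left. Push its -x face at about half height, from between the rails.
- spindle_tip (a point): the tip of the mill's spindle, 92 mm above the mill's underside, 122 mm above the worktop
- crank: loose cast crank, 0.21 to 0.42 kg, lying flat on the worktop. Straight arm with upright sides, 14 mm wide, 18 high. Origin on the underside below the balance point, marked by a blue band 20 mm long round the arm; x along the arm to the knob, z up. Heavy dark hub (38 mm across, 26 high, 14 mm hole) centred at x -55, dark wooden knob (27 across, top at z 56) at x +115. Arm bare from x -33 to +100.
- crank_hub (a point): centre of the underside of the crank's hub (hole axis), 55 mm from the balance point
- mug: bystander, not to be moved: mug, dark grey above and white below (the fixed black coffee maker to its right is 330 mm tall and fills world x 0.62 to 0.86, y -0.50 to -0.29: keep the arm clear of it on the way in), 82x114x97 mm, origin at the centre of its underside
- honey_jar: bystander, not to be moved: honey jar with a dark lid, 61x61x82 mm, origin at the centre of its underside
- kitchen_timer: bystander, not to be moved: cream wind-up timer, 60x62x62 mm, origin at the centre of its underside
- spice_jar: bystander, not to be moved: glass spice jar with a dark cap, 41x41x105 mm, origin at the centre of its underside
- small_tin: bystander, not to be moved: small food tin, 57x57x72 mm, origin at the centre of its underside
- canister: bystander, not to be moved: cream ceramic canister with a sunflower and a cork-coloured lid, 103x103x121 mm, origin at the centre of its underside
Mind the look-alikes: they are no part of the job. What is shaped like the coffee_mill but purple is not meant.

How it is judged (in metres and radians):
On the way, in this order (a step that is already met when the one before it is completed fails the run):
1. the mill stands on the rollers, home against the end plate, while the crank still lies on the worktop (x of coffee_mill in the frame of track above 0.095 m and z of coffee_mill in the frame of track below 0.036 m and angle between coffee_mill's own z axis and vertical below 0.06 rad and height (world z) of crank below 0.01 m), for 0.2 s.
2. the crank is lifted clear of the worktop, level, gripped at its balance point, with the mill home (x of coffee_mill in the frame of track above 0.095 m and z of coffee_mill in the frame of track below 0.036 m and angle between coffee_mill's own z axis and vertical below 0.06 rad and x of the grasp point in the frame of crank between -0.016 and 0.016 m and y of the grasp point in the frame of crank between -0.02 and 0.02 m and contact force between the fingers and crank above 1 N and height (world z) of crank above 0.04 m and angle between crank's own z axis and vertical below 0.15 rad), for 0.2 s.
At the end, for the whole second after the job is handed in: Mill upright on the rollers, within 5 mm of home. Crank gripped within 16 mm of its balance point, still, level within 0.10 rad, hub axis within 12 mm of the spindle's, hub underside 15 to 70 mm above the spindle tip, touching neither mill nor slide. The arm may point any way (x of coffee_mill in the frame of track above 0.095 m and z of coffee_mill in the frame of track below 0.036 m and angle between coffee_mill's own z axis and vertical below 0.06 rad and x of the grasp point in the frame of crank between -0.016 and 0.016 m and y of the grasp point in the frame of crank between -0.02 and 0.02 m and contact force between the fingers and crank above 1 N and horizontal distance between crank_hub and spindle_tip below 0.012 m and height (world z) of crank_hub between 0.137 and 0.192 m and angle between crank's own z axis and vertical below 0.1 rad and linear speed of crank below 0.03 m/s and angular speed of crank below 0.2 rad/s and contact force between crank and coffee_mill below 0.05 N and contact force between crank and track below 0.05 N); the arm keeps its last pose, push and grip.
It fails at once if the crank tips by more than 0.35 rad (angle between crank's own z axis and vertical above 0.35 rad).
It fails at once if the mill is lifted off the rollers or tipped (height (world z) of coffee_mill above 0.045 m or angle between coffee_mill's own z axis and vertical above 0.2 rad).
It fails at once if a bystander is moved by more than 3 cm (distance of any of mug, honey_jar, kitchen_timer, spice_jar, small_tin, canister from where it was at the start of the episode above 0.03 m).
It also fails if it takes over 72 s, if anything falls off the work surface, if the arm or the gripper's body presses on something with over 40 N, if the wrist force passes 120 N, or if a joint passes its speed limit or range.

## Working session

There is one attempt and no reset: what is moved stays moved. The work goes in short steps, Python scripts to look and compute and a tool call to move; the robot and the scene stay as the last step left them, time stands still between calls to the robot, and variables do not carry over. Pictures are saved under pics/ and viewed, at most 10 in all, crops included, and the job is handed in when it is done.

Besides the shell and the picture viewer there is one more tool, called as name([rows], argument=value, ...), one row to a line, values as JSON. apply_moves: Moves the arm, as the interface text tells. Its arguments: {"type":"object","properties":{"moves":{"type":"array"},"hand":{"type":"number"}},"required":["moves"]}

```bash
mkdir -p pics; cat > h.py <<'E'
import numpy as np, cv2
from station import r, imaging, models
def ray(p,u,v,fish=False):
    K=np.array(p["intrinsics"]);x=(u-K[0,2])/K[0,0];y=(v-K[1,2])/K[1,1]
    if fish:
        t=np.hypot(x,y);s=np.sin(t)/max(t,1e-9);d=np.array([x*s,y*s,np.cos(t)])
    else: d=np.array([x,y,1.])
    d=np.array(p["orientation"])@d
    return np.array(p["eye"]),d/np.linalg.norm(d)
def onz(p,u,v,z,fish=False):
    e,d=ray(p,u,v,fish);return e+d*(z-e[2])/d[2]
def tri(rs):
    A=sum(np.eye(3)-np.outer(d,d) for e,d in rs);b=sum((np.eye(3)-np.outer(d,d))@e for e,d in rs)
    X=np.linalg.solve(A,b);return X,[np.linalg.norm((np.eye(3)-np.outer(d,d))@(X-e)) for e,d in rs]
def proj(p,X):
    c=np.array(p["orientation"]).T@(np.array(X)-p["eye"]);K=np.array(p["intrinsics"]);q=K@(c/c[2]);return q[:2]
E
python3 - <<'E'
from h import *
np.set_printoptions(precision=3,suppress=True)
fs=[]
for n in("scene","top"):
    p=imaging.capture(n);fs.append(p["frame"]);print(n,p["eye"],np.array(p["orientation"]).tolist())
    for t in("track","bay_stop","coffee_mill","spindle_tip","crank","crank_hub"):
        for o in models.place_of(p,t)[:3]:
            u,v=o["at"][0]*512,o["at"][1]*384
            print(t,round(o["confidence"],2),[round(u),round(v)],onz(p,u,v,{"bay_stop":.055,"coffee_mill":.03,"spindle_tip":.122}.get(t,0)))
    cv2.imwrite(f"pics/{n}.png",cv2.resize(fs[-1],(800,600)))
print(r.sense())
E
```

```text
scene [-0.067  0.787  1.317] [[-0.7586929674605429, -0.505012947573461, 0.4115178050936319], [-0.6514482154902254, 0.5877128864269633, -0.479800777054694], [0.00045128762076106276, -0.6321040151042009, -0.7748834173142638]]
track 0.85 [258, 244] [0.483 0.124 0.   ]
bay_stop 0.76 [231, 260] [0.488 0.254 0.055]
bay_stop 0.74 [255, 242] [0.472 0.151 0.055]
coffee_mill 0.82 [357, 167] [ 0.41  -0.374  0.03 ]
coffee_mill 0.7 [262, 218] [0.528 0.048 0.03 ]
spindle_tip 0.96 [266, 206] [0.511 0.053 0.122]
spindle_tip 0.76 [364, 150] [ 0.401 -0.382  0.122]
spindle_tip 0.35 [231, 264] [0.448 0.292 0.122]
crank 0.6 [324, 180] [ 0.479 -0.263  0.   ]
crank_hub 0.63 [332, 192] [ 0.421 -0.233  0.   ]
crank_hub 0.37 [179, 317] [0.493 0.484 0.   ]
top [ 0.219 -0.115  1.525] [[0.4166098421172682, -0.8809211228867763, 0.22453109963416215], [-0.9090746537342078, -0.4048982818285456, 0.09818683878362587], [0.004417396184971645, -0.2450211350561269, -0.9695076740215892]]
track 0.76 [227, 192] [0.497 0.122 0.   ]
bay_stop 0.61 [185, 178] [0.47  0.264 0.055]
coffee_mill 0.86 [246, 194] [0.511 0.054 0.03 ]
coffee_mill 0.64 [353, 278] [ 0.402 -0.389  0.03 ]
coffee_mill 0.4 [243, 186] [0.535 0.075 0.03 ]
spindle_tip 0.8 [241, 189] [0.501 0.065 0.122]
spindle_tip 0.37 [134, 151] [0.469 0.447 0.122]
crank 0.6 [322, 242] [ 0.473 -0.252  0.   ]
crank_hub 0.87 [311, 252] [ 0.425 -0.231  0.   ]
{'time_s': 0.7, 'joints': array([-53.997,  22.038,   0.451,   0.   , -68.412, -14.82 ]), 'joint_velocities': array([ 0.034, -0.075,  0.025, -0.027,  0.009,  0.062]), 'effort': array([ -0.   , -39.033,  18.759,   4.224,   0.016,  -0.   ]), 'tcp_pos': array([ 0.226, -0.583,  0.223]), 'ee_rot': array([[-0.932, -0.361,  0.   ],
       [-0.361,  0.932, -0.   ],
       [ 0.   , -0.   , -1.   ]]), 'wrist_force': array([-0.607, -0.365, -0.073]), 'moment': array([ 0.041, -0.016,  0.018]), 'gripper_force': 0.0, 'gripper_width': 1.0005033919857653}
```

View pics/scene.png

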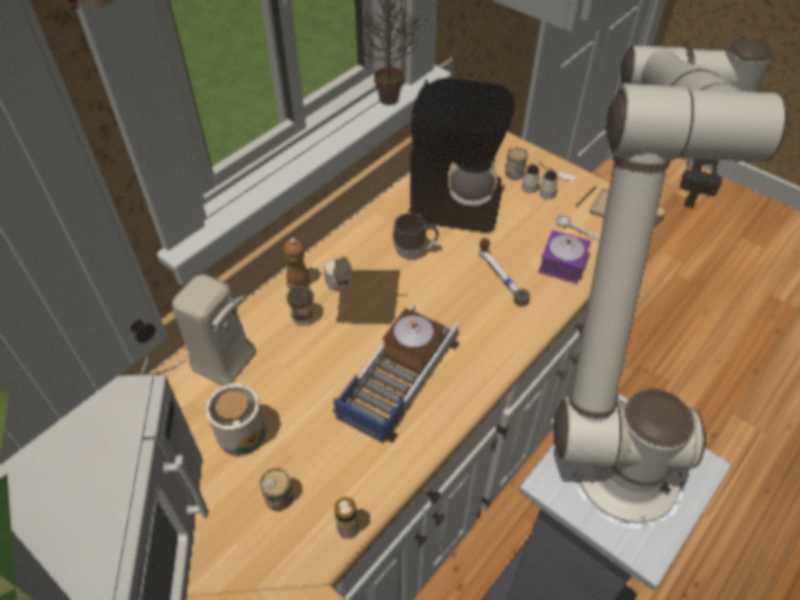

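View pics/top.png

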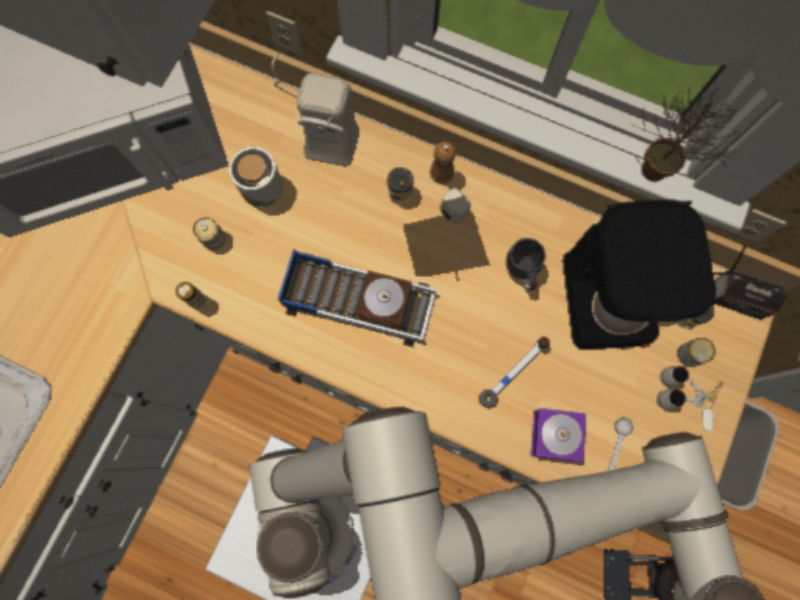

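Scene view: brown mill (wanted) at about px (266,214), with a purple look-alike at (362,163). The blue bay is at (235,262), the crank's hub at (333,190), its band near (323,181) and its knob at (310,156). The only crank-like thing besides it is the spoon near (362,142). Next, a close crop of the choice from both views.

```bash
python3 - <<'E'
from h import *
o=np.zeros((600,800,3),np.uint8)
for i,n in enumerate(("top","scene")):
    p=imaging.capture(n);f=p["frame"]
    a=(170,150,130,75) if n=="top" else (205,190,100,98)
    b=(295,205,70,70) if n=="top" else (295,145,60,60)
    for j,(x,y,w,h) in enumerate((a,b)):
        s=min(480/w,300/h) if j==0 else min(320/w,300/h)
        s=int(s*10)/10;c=cv2.resize(f[y:y+h,x:x+w],None,fx=s,fy=s,interpolation=cv2.INTER_CUBIC)
        o[i*300:i*300+c.shape[0],j*480:j*480+c.shape[1]]=c;print(n,j,x,y,s)
cv2.imwrite("pics/crop.png",o)
E
```

```text
top 0 170 150 3.6
top 1 295 205 4.2
scene 0 205 190 3.0
scene 1 295 145 5.0
```

View pics/crop.png

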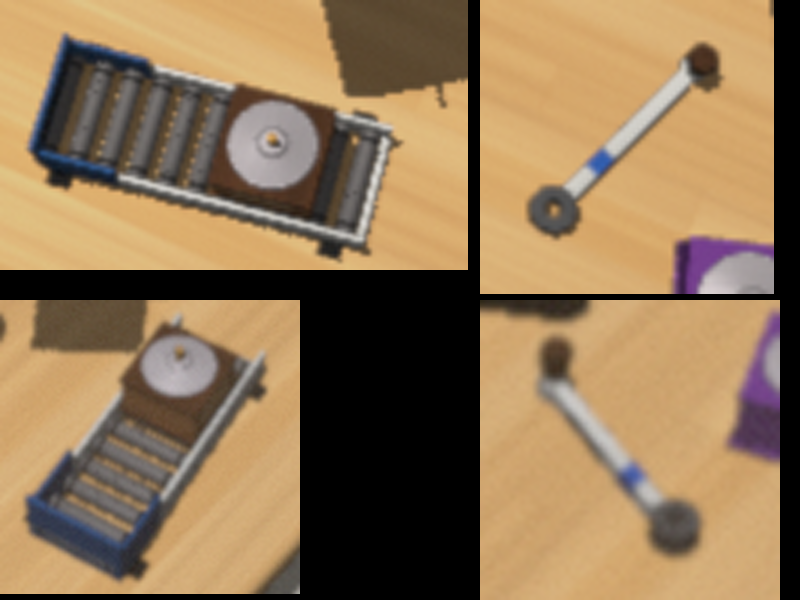

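```bash
python3 - <<'E'
from h import *
np.set_printoptions(precision=4,suppress=True)
t=imaging.capture("top");s=imaging.capture("scene")
T=lambda u,v:(170+u/3.6-.4,150+v/3.6-.4)
S=lambda u,v:(205+u/3-.4,190+v/3-.4)
T1=lambda u,v:(295+u/4.2-.4,205+v/4.2-.4)
S1=lambda u,v:(295+u/5-.4,145+v/5-.4)
for n,a,b,z in(("tip",T(272,137),S(180,50),.122),("railL",T(392,128),S(178,18),.042),("railR",T(360,245),S(262,55),.042),
 ("plA",T(66,38),S(28,197),.074),("plB",T(32,150),S(125,245),.074),("band",T1(120,161),S1(152,175),.018),("hub",T1(75,210),S1(196,225),.026)):
    X,e=tri([ray(t,*a),ray(s,*b)]);print(n,X,np.array(e),"top@z",onz(t,*a,z),"scene@z",onz(s,*b,z))
E
```

```text
tip [0.5131 0.0553 0.119 ] [0.0002 0.0002] top@z [0.5123 0.0549 0.122 ] scene@z [0.5119 0.0572 0.122 ]
railL [ 0.5893 -0.0359  0.0293] [0.0008 0.0008] top@z [ 0.5854 -0.0369  0.042 ] scene@z [ 0.5836 -0.0276  0.042 ]
railR [ 0.4726 -0.0542  0.0348] [0.0031 0.0031] top@z [ 0.4685 -0.0556  0.042 ] scene@z [ 0.4727 -0.0488  0.042 ]
plA [0.5307 0.2826 0.0706] [0.0018 0.0018] top@z [0.5283 0.2809 0.074 ] scene@z [0.5309 0.2843 0.074 ]
plB [0.4163 0.2604 0.0723] [0.0007 0.0007] top@z [0.4168 0.2602 0.074 ] scene@z [0.4149 0.2609 0.074 ]
band [ 0.4711 -0.2568  0.0143] [0.0013 0.0013] top@z [ 0.4692 -0.2568  0.018 ] scene@z [ 0.4708 -0.2535  0.018 ]
hub [ 0.4191 -0.2392  0.0119] [0.0007 0.0007] top@z [ 0.4165 -0.2382  0.026 ] scene@z [ 0.4145 -0.2279  0.026 ]
```

Both views show the brown mill partway along the slide, with a crank whose blue band is nearer the hub. The slide heading is about 99.9° and its middle is near (0.499, 0.123). Moving behind the mill now, with the fingers shut.

apply_moves([
  [[-0.03, 0.0258, 0], 0],
  [[-0.03, 0.0258, 0], 0],
  [[-0.03, 0.0258, 0], 0],
  [[-0.03, 0.0258, 0], 0],
  [[-0.03, 0.0258, 0], 0],
], hand=0)

```text
time_s: 1.32
tcp_pos: [0.3196, -0.4067, 0.2227]
ee_rot: [[-0.933, -0.361, 0.0], [-0.361, 0.933, -0.0], [-0.0, -0.0, -1.0]]
wrist_force: [1.1, -0.2, 0.7]
gripper_width: 0.705
gripper_force: 0.0
```

apply_moves([
  [[-0.03, 0.0258, 0], 0],
  [[-0.03, 0.0258, 0], 0],
  [[-0.03, 0.0258, 0], 0],
  [[-0.03, 0.0258, 0], 0],
  [[-0.03, 0.0258, 0], 0],
])

```text
time_s: 1.73
tcp_pos: [0.4129, -0.2319, 0.223]
ee_rot: [[-0.932, -0.361, 0.001], [-0.361, 0.932, -0.0], [-0.001, -0.001, -1.0]]
wrist_force: [0.9, 0.0, 0.5]
gripper_width: 0.325
gripper_force: 0.0
```

apply_moves([
  [[-0.03, 0.0258, 0], 0],
  [[-0.03, 0.0258, 0], 0],
  [[-0.03, 0.0258, 0], 0],
  [[-0.03, 0.0258, 0], 0],
  [[-0.03, 0.0258, 0], 0],
])

```text
time_s: 2.15
tcp_pos: [0.5062, -0.0573, 0.223]
ee_rot: [[-0.932, -0.362, 0.001], [-0.362, 0.932, 0.0], [-0.001, -0.0, -1.0]]
wrist_force: [0.9, -1.8, 0.7]
gripper_width: 0.021
gripper_force: 0.0
```

apply_moves([
  [[0, 0, 0], -7.15],
  [[0, 0, 0], -7.15],
  [[0, 0, 0], -7.15],
  [[0, 0, 0], -7.15],
  [[0, 0, 0], -7.15],
])

```text
time_s: 2.57
tcp_pos: [0.5057, -0.059, 0.2226]
ee_rot: [[-0.54, -0.842, 0.0], [-0.842, 0.54, 0.0], [-0.0, -0.0, -1.0]]
wrist_force: [0.1, -1.2, 0.4]
gripper_width: 0.006
gripper_force: 0.0
```

apply_moves([
  [[0, 0, 0], -7.15],
  [[0, 0, 0], -7.15],
  [[0, 0, 0], -7.15],
  [[0, 0, 0], -7.15],
  [[0, 0, 0], -7.15],
])

```text
time_s: 2.98
tcp_pos: [0.5056, -0.0592, 0.2227]
ee_rot: [[0.053, -0.999, 0.0], [-0.999, -0.053, 0.0], [-0.0, -0.0, -1.0]]
wrist_force: [-0.6, -0.4, -1.0]
gripper_width: 0.004
gripper_force: 0.0
```

apply_moves([
  [[0, 0, 0], -7.15],
  [[0, 0, 0], 0],
])

```text
time_s: 3.15
tcp_pos: [0.5057, -0.0592, 0.2227]
ee_rot: [[0.173, -0.985, 0.0], [-0.985, -0.173, 0.0], [0.0, -0.0, -1.0]]
wrist_force: [-0.5, 0.5, -0.2]
gripper_width: 0.005
gripper_force: 0.0
```

```bash
python3 - <<'E'
from h import *
np.set_printoptions(precision=4,suppress=True)
w=imaging.capture("wrist")
print(w["eye"],w["orientation"],w["intrinsics"])
for t in("spindle_tip","bay_stop","track","coffee_mill"):
    for o in models.place_of(w,t)[:2]:
        u,v=o["at"][0]*512,o["at"][1]*384;print(t,o["confidence"],u,v,onz(w,u,v,{"bay_stop":.055,"coffee_mill":.03,"spindle_tip":.122}.get(t,0),True))
cv2.imwrite("pics/w1.png",cv2.resize(w["frame"],(800,600)))
E
```

```text
[ 0.5165 -0.1246  0.3843] [[-0.985  -0.1678 -0.0403]
 [-0.1726  0.9559  0.2377]
 [-0.0014  0.2411 -0.9705]] [[297.3186   0.     253.7835]
 [  0.     297.3186 193.0646]
 [  0.       0.       1.    ]]
```

View pics/w1.png

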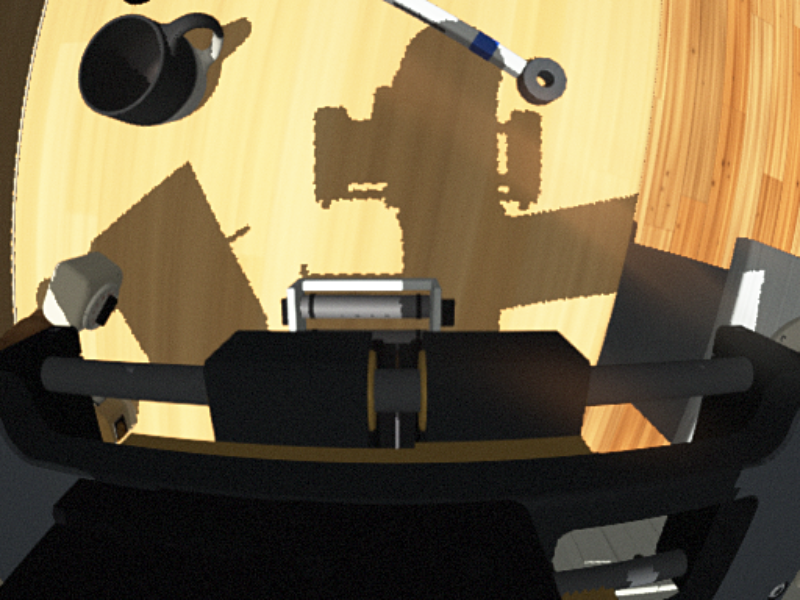

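Wrist view: open end of the slide at px (188..281, 182), last roller at row 196. The crank band is at (310,29) and the hub at (347,51). The slide is lateral to the fingers; working out the offset.

```bash
python3 - <<'E'
from h import *
np.set_printoptions(precision=4,suppress=True)
w=imaging.capture("wrist")
for n,u,v,z in(("L",289,284,.042),("R",441,284,.042),("rollL",312,306,.025),("rollR",402,306,.025),("band",484,46,.018),("hub",544,80,.026),("armtop",395,0,.018)):
    print(n,onz(w,u/1.5625,v/1.5625,z,True))
E
```

```text
L [ 0.5858 -0.0407  0.042 ]
R [ 0.4715 -0.06    0.042 ]
rollL [ 0.5682 -0.0216  0.025 ]
rollR [ 0.4966 -0.0339  0.025 ]
band [ 0.468  -0.2531  0.018 ]
hub [ 0.4173 -0.2342  0.026 ]
armtop [ 0.5443 -0.2795  0.018 ]
```

apply_moves([
  [[-0.0305, -0.0239, 0], 0],
  [[0, 0, 0.034], 0],
  [[0, 0, 0.034], 0],
  [[0, 0, 0.034], 0],
  [[0, 0, 0.034], 0],
])

```text
time_s: 3.87
tcp_pos: [0.5241, -0.0249, 0.0855]
ee_rot: [[0.17, -0.985, 0.001], [-0.985, -0.17, 0.0], [-0.0, -0.001, -1.0]]
wrist_force: [0.4, 0.1, -0.7]
gripper_width: 0.004
gripper_force: 0.0
```

apply_moves([
  [[0, 0, 0.02], 0],
  [[0, 0, 0.016], 0],
  [[0, 0, 0], 0],
])

```text
time_s: 4.12
tcp_pos: [0.5214, -0.0256, 0.0471]
ee_rot: [[0.169, -0.986, -0.008], [-0.986, -0.169, -0.001], [0.0, 0.008, -1.0]]
wrist_force: [-0.8, 0.1, 0.3]
gripper_width: 0.005
gripper_force: 0.0
```

```bash
python3 - <<'E'
from h import *
p=imaging.capture("scene");q=imaging.capture("top")
a=cv2.resize(p["frame"][170:300,190:320],(400,400),interpolation=2);b=cv2.resize(q["frame"][130:260,165:295],(400,400),interpolation=2)
cv2.imwrite("pics/c2.png",np.hstack([a,b]))
E
```

```text
(no output)
```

View pics/c2.png

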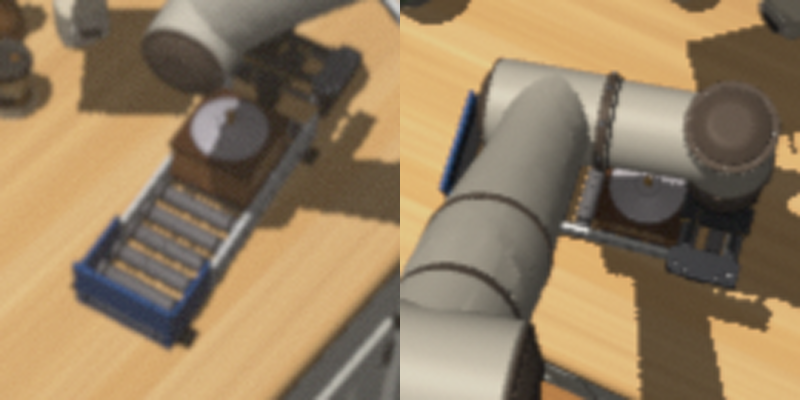

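The gripper stands behind the mill, between the rails (scene crop, gripper at about (330,90)). Pushing slowly.

apply_moves([
  [[-0.004, 0, 0], 0],
  [[-0.006, 0, 0], 0],
  [[-0.008, 0, 0], 0],
  [[-0.01, 0, 0], 0],
  [[-0.01, 0, 0], 0],
])

```text
time_s: 4.63
tcp_pos: [0.5179, 0.0133, 0.0515]
ee_rot: [[0.171, -0.985, 0.002], [-0.985, -0.171, 0.0], [0.0, -0.002, -1.0]]
wrist_force: [0.7, -1.6, 1.9]
gripper_width: 0.01
gripper_force: 1.1
```

apply_moves([
  [[-0.01, 0, 0], 0],
  [[-0.01, 0, 0], 0],
  [[-0.01, 0, 0], 0],
  [[-0.01, 0, 0], 0],
  [[-0.01, 0, 0], 0],
])

```text
time_s: 5.05
tcp_pos: [0.5087, 0.0628, 0.0505]
ee_rot: [[0.171, -0.985, 0.0], [-0.985, -0.171, 0.0], [0.0, -0.0, -1.0]]
wrist_force: [2.2, -2.4, 1.4]
gripper_width: 0.009
gripper_force: 0.9
```

apply_moves([
  [[-0.01, 0, 0], 0],
  [[-0.01, 0, 0], 0],
  [[-0.01, 0, 0], 0],
  [[-0.01, 0, 0], 0],
  [[-0.01, 0, 0], 0],
])

```text
time_s: 5.47
tcp_pos: [0.5001, 0.1118, 0.0505]
ee_rot: [[0.171, -0.985, -0.0], [-0.985, -0.171, -0.0], [0.0, 0.0, -1.0]]
wrist_force: [2.3, -1.4, -0.3]
gripper_width: 0.004
gripper_force: 0.8
```

apply_moves([
  [[-0.008, 0, 0], 0],
  [[-0.006, 0, 0], 0],
  [[-0.005, 0, 0], 0],
  [[-0.004, 0, 0], 0],
  [[0, 0, 0], 0],
])

```text
time_s: 5.88
tcp_pos: [0.4962, 0.1342, 0.0504]
ee_rot: [[0.171, -0.985, -0.0], [-0.985, -0.171, 0.0], [-0.0, 0.0, -1.0]]
wrist_force: [0.1, -0.6, -0.1]
gripper_width: 0.005
gripper_force: 0.0
```

```bash
python3 - <<'E'
from h import *
p=imaging.capture("scene");q=imaging.capture("top")
a=cv2.resize(p["frame"][170:300,190:320],(400,400),interpolation=2);b=cv2.resize(q["frame"][130:260,130:260],(400,400),interpolation=2)
cv2.imwrite("pics/c3.png",np.hstack([a,b]))
E
```

```text
(no output)
```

View pics/c3.png

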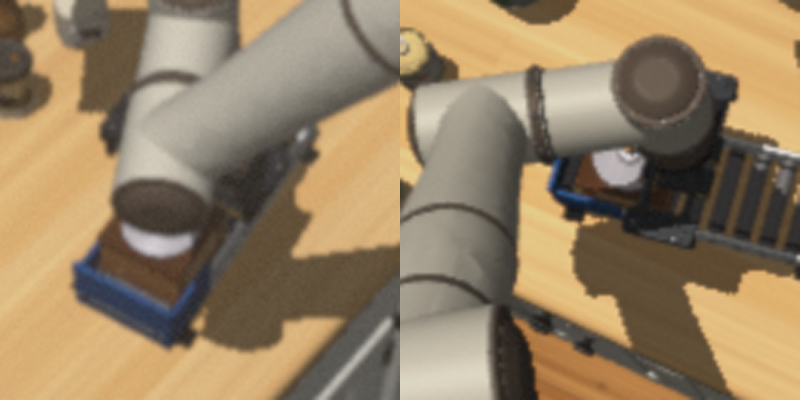

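The mill is inside the bay, roughly 20 mm short. Creeping until the force rises.

apply_moves([
  [[-0.004, 0, 0], 0],
  [[-0.004, 0, 0], 0],
  [[-0.004, 0, 0], 0],
  [[-0.003, 0, 0], 0],
  [[-0.002, 0, 0], 0],
])

```text
time_s: 6.4
tcp_pos: [0.4932, 0.1506, 0.0504]
ee_rot: [[0.171, -0.985, -0.0], [-0.985, -0.171, -0.0], [0.0, 0.001, -1.0]]
wrist_force: [-0.2, -1.1, -0.1]
gripper_width: 0.003
gripper_force: 0.6
```

apply_moves([
  [[-0.002, 0, 0], 0],
  [[-0.002, 0, 0], 0],
  [[0, 0, 0], 0],
])

```text
time_s: 6.65
tcp_pos: [0.4931, 0.1548, 0.0506]
ee_rot: [[0.171, -0.985, 0.001], [-0.985, -0.171, 0.001], [-0.0, -0.001, -1.0]]
wrist_force: [0.8, 0.4, 0.6]
gripper_width: 0.003
gripper_force: 0.0
```

apply_moves([
  [[-0.002, 0, 0], 0],
  [[-0.002, 0, 0], 0],
  [[-0.002, 0, 0], 0],
  [[0, 0, 0], 0],
])

```text
time_s: 6.98
tcp_pos: [0.4921, 0.1607, 0.0507]
ee_rot: [[0.171, -0.985, 0.001], [-0.985, -0.171, 0.001], [-0.0, -0.001, -1.0]]
wrist_force: [1.4, -0.3, -0.4]
gripper_width: 0.004
gripper_force: 0.0
```

apply_moves([
  [[-0.002, 0, 0], 0],
  [[-0.002, 0, 0], 0],
  [[0, 0, 0], 0],
])

```text
time_s: 7.23
tcp_pos: [0.4916, 0.1611, 0.0508]
ee_rot: [[0.171, -0.985, -0.001], [-0.985, -0.171, -0.005], [0.005, 0.002, -1.0]]
wrist_force: [6.6, -13.3, -0.1]
gripper_width: 0.006
gripper_force: 7.4
```

apply_moves([
  [[-0.001, 0, 0], 0],
  [[0, 0, 0], 0],
  [[0, 0, 0], 0],
  [[0, 0, 0], 0],
])

```text
time_s: 7.57
tcp_pos: [0.4916, 0.1612, 0.0508]
ee_rot: [[0.17, -0.985, -0.001], [-0.985, -0.17, -0.005], [0.005, 0.002, -1.0]]
wrist_force: [8.3, -16.9, 1.9]
gripper_width: 0.006
gripper_force: 8.9
```

apply_moves([
  [[0.002, 0, 0], 0],
  [[0.003, 0, 0], 0],
  [[0.01, 0, 0], 0],
  [[0.025, 0, 0], 0],
  [[0.025, 0, 0], 0],
])

```text
time_s: 7.98
tcp_pos: [0.5022, 0.101, 0.0506]
ee_rot: [[0.173, -0.985, 0.0], [-0.985, -0.173, 0.001], [-0.0, -0.0, -1.0]]
wrist_force: [0.3, 0.2, -0.4]
gripper_width: 0.007
gripper_force: 0.0
```

apply_moves([
  [[0, 0, -0.035], 0],
  [[0, 0, -0.035], 0],
  [[0, 0, -0.035], 0],
  [[0, 0, -0.035], 0],
  [[0, 0, 0], 0],
])

```text
time_s: 8.4
tcp_pos: [0.5063, 0.1024, 0.1983]
ee_rot: [[0.173, -0.985, 0.015], [-0.985, -0.173, 0.006], [-0.003, -0.015, -1.0]]
wrist_force: [0.7, 1.5, 0.8]
gripper_width: 0.005
gripper_force: 0.0
```

apply_moves([
  [[0.0371, 0.0123, 0], 0],
  [[0.0371, 0.0123, 0], 0],
  [[0.0371, 0.0123, 0], 0],
  [[0.0371, 0.0123, 0], 0],
  [[0.0371, 0.0123, 0], 0],
], hand=0.087)

```text
time_s: 8.82
tcp_pos: [0.4724, -0.0937, 0.1905]
ee_rot: [[0.172, -0.985, 0.001], [-0.985, -0.172, 0.001], [-0.0, -0.001, -1.0]]
wrist_force: [0.9, 0.9, -0.1]
gripper_width: 0.298
gripper_force: 0.0
```

apply_moves([
  [[0.0371, 0.0123, 0], 0],
  [[0, 0, 0], 0],
  [[0, 0, 0], 0],
])

```text
time_s: 9.07
tcp_pos: [0.4667, -0.1326, 0.1902]
ee_rot: [[0.167, -0.986, -0.0], [-0.986, -0.167, 0.0], [-0.0, 0.0, -1.0]]
wrist_force: [0.2, 0.1, -0.0]
gripper_width: 0.525
gripper_force: 0.0
```

```bash
python3 - <<'E'
from h import *
np.set_printoptions(precision=4,suppress=True)
s=imaging.capture("scene");q=imaging.capture("top");w=imaging.capture("wrist")
R=[]
for n,p in(("scene",s),("top",q)):
    for o in models.place_of(p,"spindle_tip")[:2]:
        u,v=o["at"][0]*512,o["at"][1]*384;print(n,"tip",round(o["confidence"],2),u,v,onz(p,u,v,.122))
for t in("crank","crank_hub"):
    for o in models.place_of(w,t)[:2]: print(t,o["confidence"],np.array(o["at"])*[512,384],onz(w,o["at"][0]*512,o["at"][1]*384,0,True))
a=cv2.resize(s["frame"][210:290,195:275],(300,300),interpolation=2);b=cv2.resize(q["frame"][140:220,165:245],(300,300),interpolation=2)
c=cv2.resize(w["frame"],(500,375));o=np.zeros((600,800,3),np.uint8);o[:300,:300]=a;o[300:,:300]=b;o[:375,300:]=c
f=q["frame"]  # whole-top
cv2.imwrite("pics/c4.png",o)
E
```

```text
scene tip 0.98 367.104 152.7168 [ 0.3863 -0.3783  0.122 ]
scene tip 0.9 239.5136 240.8064 [0.4837 0.2135 0.122 ]
top tip 0.87 360.6016 276.59520000000003 [ 0.4038 -0.3935  0.122 ]
top tip 0.75 194.9184 175.488 [0.4805 0.223  0.122 ]
crank 0.6 [272.4864  73.3824] [ 0.4666 -0.2556  0.    ]
```

View pics/c4.png

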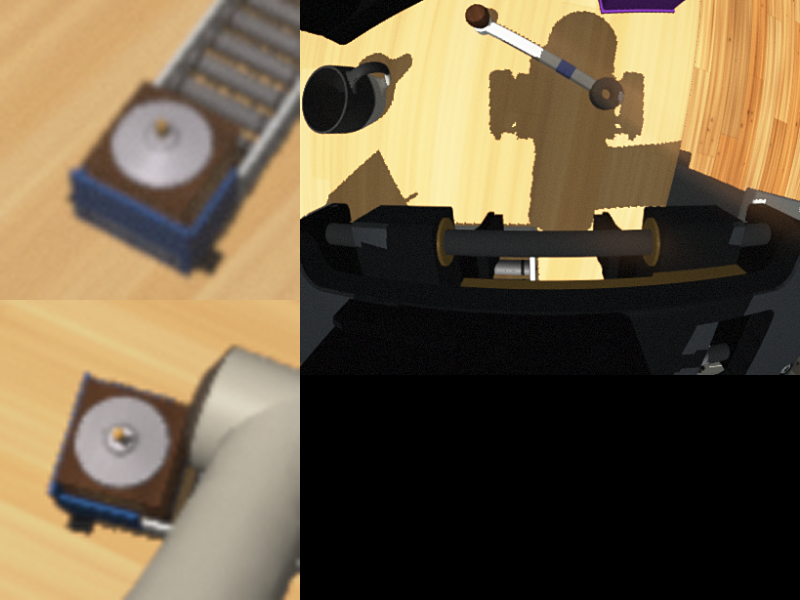

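Mill fully home in the bay (scene crop (155,150), top crop (120,435)). Wrist view shows band at px (273,73), hub (312,96) and knob (181,17).

```bash
python3 - <<'E'
from h import *
np.set_printoptions(precision=4,suppress=True)
s=imaging.capture("scene");q=imaging.capture("top");w=imaging.capture("wrist")
print("tip",tri([ray(s,237.4,242.3),ray(q,196.7,175.2)]),onz(s,237.4,242.3,.122),onz(q,196.7,175.2,.122))
def band(p,box,fish):
    x,y,a,b=box;h=cv2.cvtColor(p["frame"][y:b,x:a],cv2.COLOR_BGR2HSV)
    m=cv2.inRange(h,(108,90,40),(125,255,255));n,l,st,c=cv2.connectedComponentsWithStats(m);k=1+st[1:,4].argmax();u,v=c[k]+[x,y];print(st[k],u,v);return u,v
B=[band(w,(240,50,300,95),1),band(s,(300,150,350,200),0)]
print(onz(w,*B[0],.018,True),onz(s,*B[1],.018),tri([ray(w,*B[0],True),ray(s,*B[1])]))
for n,u,v,z in(("hub",312.3,96.3,.026),("armend",201.7,33.8,.018),("knob",181,17.4,.056)): print(n,onz(w,u,v,z,True))
E
```

```text
tip (array([0.4858, 0.2196, 0.1176]), [np.float64(0.0012322062201810958), np.float64(0.0012322062201811624)]) [0.485 0.222 0.122] [0.4838 0.2181 0.122 ]
[ 23  11  20  19 169] 272.15976331360946 69.88165680473372Traceback (most recent call last):
  File "<stdin>", line 8, in <module>
  File "<stdin>", line 7, in band
ValueError: attempt to get argmax of an empty sequence
```

```bash
python3 - <<'E'
from h import *
np.set_printoptions(precision=4,suppress=True)
w=imaging.capture("wrist")
f=w["frame"]
for n,u,v,z in(("band",272.2,69.9,.018),("band b",273.4,72.7,.018),("hub",312.3,96.3,.026),("armend",201.7,33.8,.018),("knob",181,17.4,.056)):
    X=onz(w,u,v,z,True);print(n,X)
print(r.sense()["tcp_pos"])
E
```

```text
band [ 0.4685 -0.256   0.018 ]
band b [ 0.4667 -0.2531  0.018 ]
hub [ 0.4204 -0.2344  0.026 ]
armend [ 0.5543 -0.2864  0.018 ]
knob [ 0.5709 -0.2922  0.056 ]
[ 0.4675 -0.1304  0.1906]
```

apply_moves([
  [[0, 0, 0], -6.67],
  [[0, 0, 0], -6.67],
  [[0, 0, 0], -6.67],
  [[0, 0, 0], -6.67],
  [[0, 0, 0], -6.67],
])

```text
time_s: 10.03
tcp_pos: [0.4674, -0.1307, 0.1905]
ee_rot: [[0.689, -0.725, -0.0], [-0.725, -0.689, 0.0], [-0.0, -0.0, -1.0]]
wrist_force: [0.2, 0.3, 0.4]
gripper_width: 1.002
gripper_force: 0.0
```

apply_moves([
  [[0, 0, 0], -6.67],
  [[0, 0, 0], -6.67],
  [[0, 0, 0], -6.67],
  [[0, 0, 0], -6.67],
  [[0, 0, 0], 0],
])

```text
time_s: 10.45
tcp_pos: [0.4674, -0.1308, 0.1906]
ee_rot: [[0.94, -0.342, 0.0], [-0.342, -0.94, -0.0], [0.0, 0.0, -1.0]]
wrist_force: [0.1, 0.1, 0.2]
gripper_width: 1.002
gripper_force: 0.0
```

apply_moves([
  [[0.0111, 0.0293, 0], 0],
  [[0.0111, 0.0293, 0], 0],
  [[0.0111, 0.0293, 0], 0],
  [[0.0111, 0.0293, 0], 0],
  [[0, 0, 0.03], 0],
])

```text
time_s: 10.87
tcp_pos: [0.4732, -0.2617, 0.1655]
ee_rot: [[0.937, -0.35, 0.013], [-0.349, -0.937, -0.006], [0.014, 0.001, -1.0]]
wrist_force: [0.8, 0.4, -0.1]
gripper_width: 1.002
gripper_force: 0.0
```

apply_moves([
  [[0, 0, 0.03], 0],
  [[0, 0, 0.03], 0],
  [[0, 0, 0.025], 0],
  [[0, 0, 0], 0],
  [[0, 0, 0], 0],
])

```text
time_s: 11.28
tcp_pos: [0.4682, -0.2562, 0.0748]
ee_rot: [[0.938, -0.346, -0.003], [-0.346, -0.938, 0.0], [-0.003, 0.001, -1.0]]
wrist_force: [0.6, -0.5, -0.4]
gripper_width: 0.996
gripper_force: 0.0
```

```bash
python3 - <<'E'
from h import *
np.set_printoptions(precision=4,suppress=True)
w=imaging.capture("wrist")
h=cv2.cvtColor(w["frame"],cv2.COLOR_BGR2HSV)
m=cv2.inRange(h,(108,90,40),(125,255,255));n,l,st,c=cv2.connectedComponentsWithStats(m)
for k in range(1,n):
    if st[k,4]>60: print(st[k],c[k],onz(w,*c[k],.018,True))
cv2.imwrite("pics/w5.png",cv2.resize(w["frame"],(800,600)));print(r.sense()["tcp_pos"],r.sense()["joints"])
E
```

```text
[245 195  19  24 425] [253.6024 206.2047] [ 0.4687 -0.2573  0.018 ]
[ 0.4696 -0.2565  0.0764] [-11.2472  22.2908 -23.1491   0.0497 -44.5046  81.0399]
```

View pics/w5.png

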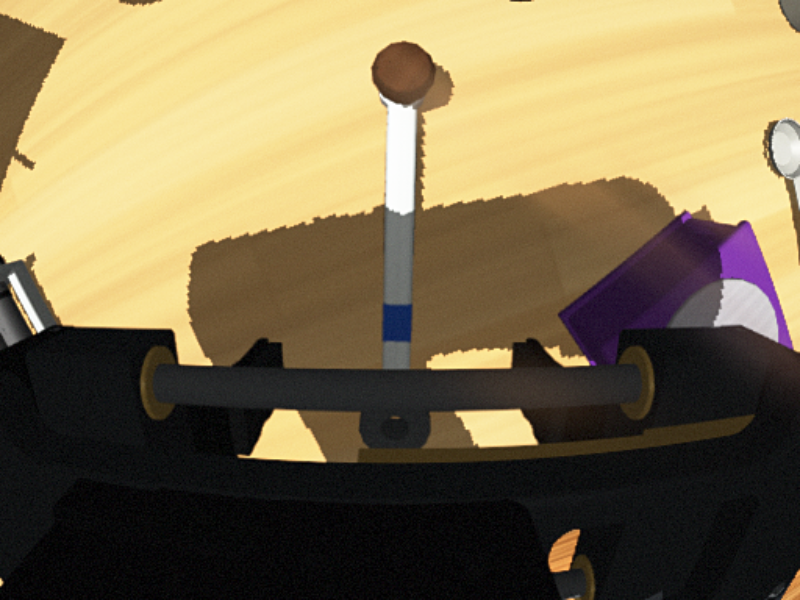

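The crank arm runs straight between the fingers, with the band under the TCP within 1–2 mm. The purple look-alike at right is clear. Narrowing the fingers and descending.

apply_moves([
  [[0, 0, 0], 0],
  [[0, 0, 0], 0],
  [[0, 0, 0.02], 0],
  [[0, 0, 0.02], 0],
  [[0, 0, 0.015], 0],
], hand=0.05)

```text
time_s: 11.75
tcp_pos: [0.4695, -0.2563, 0.0212]
ee_rot: [[0.939, -0.345, 0.003], [-0.345, -0.939, -0.0], [0.003, -0.001, -1.0]]
wrist_force: [0.5, 0.0, -0.7]
gripper_width: 0.71
gripper_force: 0.0
```

apply_moves([
  [[0, 0, 0.01], 0],
  [[0, 0, 0.004], 0],
  [[0, 0, 0.002], 0],
  [[0, 0, 0], 0],
  [[0, 0, 0], 0],
])

```text
time_s: 12.17
tcp_pos: [0.4696, -0.2564, 0.0055]
ee_rot: [[0.939, -0.344, 0.002], [-0.344, -0.939, -0.001], [0.002, -0.0, -1.0]]
wrist_force: [0.0, -1.1, 0.1]
gripper_width: 0.577
gripper_force: 0.0
```

apply_moves([
  [[0, 0, 0.002], 0],
  [[0, 0, 0], 0],
  [[0, 0, 0], 0],
  [[0, 0, 0], 0],
  [[0, 0, 0], 0],
], hand=0.0)

```text
time_s: 12.58
tcp_pos: [0.4688, -0.2563, 0.0027]
ee_rot: [[0.939, -0.344, 0.0], [-0.344, -0.939, -0.0], [0.0, -0.0, -1.0]]
wrist_force: [0.6, -1.0, 0.0]
gripper_width: 0.281
gripper_force: 0.0
```

apply_moves([
  [[0, 0, 0], 0],
  [[0, 0, 0], 0],
  [[0, 0, 0], 0],
  [[0, 0, 0], 0],
  [[0, 0, 0], 0],
])

```text
time_s: 13.0
tcp_pos: [0.4688, -0.2563, 0.0026]
ee_rot: [[0.939, -0.344, 0.0], [-0.344, -0.939, -0.0], [0.0, 0.0, -1.0]]
wrist_force: [-0.8, -0.5, 0.3]
gripper_width: 0.153
gripper_force: 29.9
```

apply_moves([
  [[0, 0, -0.003], 0],
  [[0, 0, -0.006], 0],
  [[0, 0, -0.01], 0],
  [[0, 0, -0.015], 0],
  [[0, 0, -0.016], 0],
])

```text
time_s: 13.42
tcp_pos: [0.4681, -0.256, 0.0531]
ee_rot: [[0.939, -0.344, -0.002], [-0.344, -0.939, 0.001], [-0.002, 0.0, -1.0]]
wrist_force: [0.9, -1.0, -4.1]
gripper_width: 0.157
gripper_force: 29.9
```

apply_moves([
  [[0, 0, 0], 0],
  [[0, 0, 0], 0],
  [[0, 0, 0], 0],
  [[0, 0, 0], 0],
  [[0, 0, 0], 0],
])

```text
time_s: 13.83
tcp_pos: [0.468, -0.256, 0.0516]
ee_rot: [[0.939, -0.344, -0.002], [-0.344, -0.939, 0.001], [-0.002, 0.0, -1.0]]
wrist_force: [-0.5, 0.3, -4.0]
gripper_width: 0.157
gripper_force: 29.9
```

```bash
python3 - <<'E'
from h import *
np.set_printoptions(precision=4,suppress=True)
w=imaging.capture("wrist");cv2.imwrite("pics/w6.png",cv2.resize(w["frame"],(800,600)))
print(r.sense()["wrist_force"],r.sense()["moment"])
E
```

```text
[ 0.216   0.1095 -2.9228] [-0.0789  0.162   0.0411]
```

View pics/w6.png

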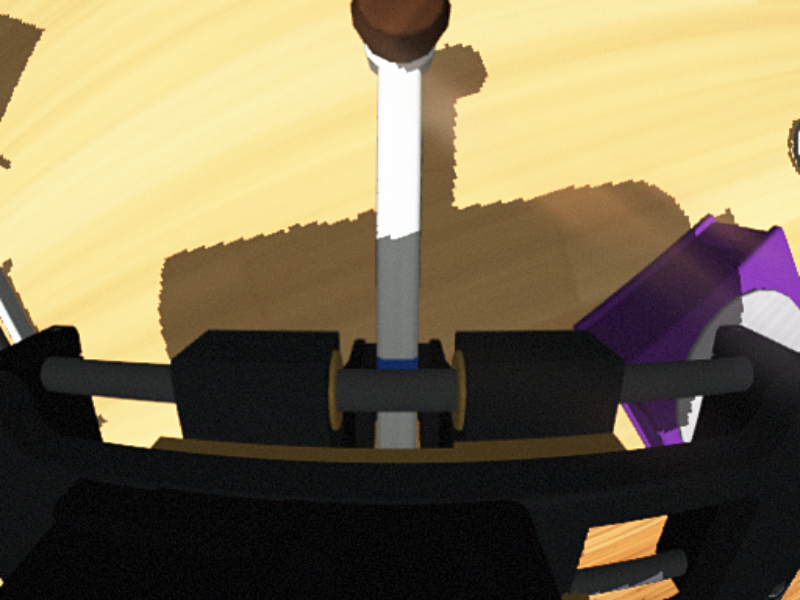

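apply_moves([
  [[0, 0, -0.012], 0],
  [[0, 0, -0.02], 0],
  [[0, 0, -0.02], 0],
  [[0, 0, -0.02], 0],
  [[0, 0, -0.02], 0],
])

```text
time_s: 14.3
tcp_pos: [0.4682, -0.2561, 0.1447]
ee_rot: [[0.939, -0.344, -0.002], [-0.344, -0.939, 0.001], [-0.002, 0.0, -1.0]]
wrist_force: [-0.8, -0.4, -3.5]
gripper_width: 0.161
gripper_force: 29.9
```

apply_moves([
  [[0, 0, -0.016], 0],
  [[0, 0, -0.01], 0],
  [[-0.001, -0.005, 0], 0],
  [[-0.002, -0.01, 0], 0],
  [[-0.003, -0.0145, 0], 0],
])

```text
time_s: 14.72
tcp_pos: [0.4722, -0.2258, 0.1688]
ee_rot: [[0.938, -0.346, -0.003], [-0.346, -0.938, 0.001], [-0.003, -0.0, -1.0]]
wrist_force: [0.1, 0.6, -3.6]
gripper_width: 0.157
gripper_force: 29.9
```

apply_moves([
  [[-0.004, -0.02, 0], 0],
  [[-0.004, -0.02, 0], 0],
  [[-0.004, -0.02, 0], 0],
  [[-0.004, -0.02, 0], 0],
  [[-0.004, -0.02, 0], 0],
])

```text
time_s: 15.13
tcp_pos: [0.4877, -0.1238, 0.1686]
ee_rot: [[0.939, -0.344, -0.004], [-0.344, -0.939, 0.0], [-0.004, 0.001, -1.0]]
wrist_force: [0.5, 0.1, -3.2]
gripper_width: 0.157
gripper_force: 29.9
```

apply_moves([
  [[-0.004, -0.02, 0], 0],
  [[-0.004, -0.02, 0], 0],
  [[-0.004, -0.02, 0], 0],
  [[-0.004, -0.02, 0], 0],
  [[-0.004, -0.02, 0], 0],
])

```text
time_s: 15.55
tcp_pos: [0.5032, -0.0232, 0.1686]
ee_rot: [[0.939, -0.344, -0.004], [-0.344, -0.939, -0.0], [-0.004, 0.002, -1.0]]
wrist_force: [1.0, 0.1, -3.5]
gripper_width: 0.16
gripper_force: 29.9
```

apply_moves([
  [[-0.004, -0.02, 0], 0],
  [[-0.004, -0.02, 0], 0],
  [[-0.004, -0.02, 0], 0],
  [[-0.004, -0.02, 0], 0],
  [[-0.004, -0.02, 0], 0],
])

```text
time_s: 15.97
tcp_pos: [0.5187, 0.0773, 0.1685]
ee_rot: [[0.939, -0.344, -0.004], [-0.344, -0.939, -0.001], [-0.003, 0.002, -1.0]]
wrist_force: [0.4, 0.3, -2.9]
gripper_width: 0.157
gripper_force: 29.9
```

apply_moves([
  [[-0.004, -0.02, 0], 0],
  [[-0.004, -0.02, 0], 0],
  [[-0.004, -0.02, 0], 0],
  [[-0.004, -0.02, 0], 0],
  [[-0.003, -0.015, 0], 0],
])

```text
time_s: 16.38
tcp_pos: [0.5338, 0.1734, 0.1685]
ee_rot: [[0.939, -0.343, -0.003], [-0.343, -0.939, -0.001], [-0.003, 0.002, -1.0]]
wrist_force: [0.0, 0.1, -3.9]
gripper_width: 0.155
gripper_force: 29.9
```

apply_moves([
  [[-0.003, -0.012, 0], 0],
  [[-0.003, -0.009, 0], 0],
  [[-0.0014, -0.005, 0], 0],
  [[0, 0, 0], 0],
  [[0, 0, 0], 0],
])

```text
time_s: 16.8
tcp_pos: [0.5367, 0.1982, 0.1703]
ee_rot: [[0.939, -0.344, -0.001], [-0.344, -0.939, -0.0], [-0.001, 0.001, -1.0]]
wrist_force: [-0.5, -0.4, -3.4]
gripper_width: 0.157
gripper_force: 29.9
```

```bash
python3 - <<'E'
from h import *
np.set_printoptions(precision=4,suppress=True)
s=imaging.capture("scene");q=imaging.capture("top")
st=r.sense();t=st["tcp_pos"];x=st["ee_rot"][:,0];H=t-.055*x;H[2]=t[2]-.003
print(t,"hub calc",H)
for n,p in(("scene",s),("top",q)):
    print(n,"hub proj",proj(p,H),"hubtop",proj(p,H+[0,0,.026]),"tip proj",proj(p,[.4843,.2195,.122]))
    for k in("spindle_tip","crank_hub","crank"):
        for o in models.place_of(p,k)[:2]:
            u,v=o["at"][0]*512,o["at"][1]*384;print(n,k,round(o["confidence"],2),u,v,onz(p,u,v,{"crank_hub":H[2],"crank":H[2]}.get(k,.122)))
a=cv2.resize(s["frame"][190:280,190:280],(400,400),interpolation=2);b=cv2.resize(q["frame"][130:220,150:240],(400,400),interpolation=2)
cv2.imwrite("pics/c7.png",np.hstack([a,b]))
E
```

```text
[0.5369 0.1977 0.1706] hub calc [0.4852 0.2167 0.1676]
scene hub proj [238.0986 232.8869] hubtop [237.8738 227.9551] tip proj [238.1041 241.9252]
scene spindle_tip 0.82 240.0256 241.4976 [0.4808 0.2144 0.122 ]
scene crank_hub 0.59 239.2064 231.7056 [0.4856 0.2113 0.1676]
scene crank 0.71 227.3792 218.6112 [0.5467 0.1983 0.1676]
top hub proj [195.4704 171.26  ] hubtop [194.391  169.0272] tip proj [196.3874 174.894 ]
top spindle_tip 0.8 359.1168 278.4 [ 0.3968 -0.3913  0.122 ]
top spindle_tip 0.79 195.0208 174.4896 [0.4837 0.2242 0.122 ]
top crank_hub 0.58 192.512 170.4192 [0.4838 0.2266 0.1676]
top crank 0.8 207.9232 158.8992 [0.539  0.1988 0.1676]
```

View pics/c7.png

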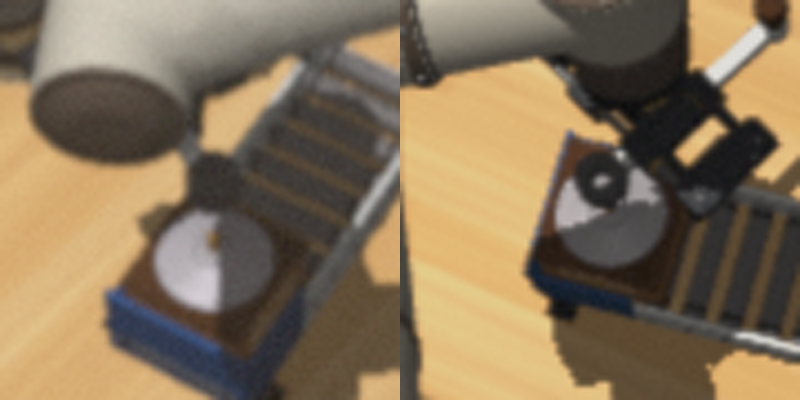

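```bash
python3 - <<'E'
from h import *
np.set_printoptions(precision=4,suppress=True)
s=imaging.capture("scene");q=imaging.capture("top")
for n,a,b,z in(("hub",(238.4,230.3),(195.7,170.1),.18),("tip",(237.7,242.7),(197.1,175.8),.12)):
    print(n,tri([ray(s,*a),ray(q,*b)]),onz(s,*a,z),onz(q,*b,z))
E
```

```text
hub (array([0.4862, 0.2148, 0.1788]), [np.float64(0.0006408260938339217), np.float64(0.0006408260938339717)]) [0.4849 0.2152 0.18  ] [0.4865 0.2147 0.18  ]
tip (array([0.4854, 0.2184, 0.1142]), [np.float64(0.0014978712914239004), np.float64(0.0014978712914239447)]) [0.4843 0.2215 0.12  ] [0.4829 0.2165 0.12  ]
```

Hub hangs over the spindle (top crop: hub hole (605,180), tip (612,205) below it). Triangulation puts it about 4 mm off, so one small correction.

apply_moves([
  [[-0.0024, -0.0023, 0], 0],
  [[0, 0, 0], 0],
  [[0, 0, 0], 0],
  [[0, 0, 0], 0],
  [[0, 0, 0], 0],
])

```text
time_s: 17.72
tcp_pos: [0.5355, 0.2016, 0.1705]
ee_rot: [[0.939, -0.344, -0.0], [-0.344, -0.939, -0.0], [-0.0, 0.0, -1.0]]
wrist_force: [0.3, -0.4, -3.9]
gripper_width: 0.157
gripper_force: 29.9
```

apply_moves([
  [[0, 0, 0], 0],
  [[0, 0, 0], 0],
  [[0, 0, 0], 0],
  [[0, 0, 0], 0],
  [[0, 0, 0], 0],
])

```text
time_s: 18.13
tcp_pos: [0.5356, 0.2015, 0.1706]
ee_rot: [[0.939, -0.344, 0.0], [-0.344, -0.939, -0.0], [0.0, -0.0, -1.0]]
wrist_force: [0.0, 0.2, -3.6]
gripper_width: 0.156
gripper_force: 29.9
```

```bash
python3 - <<'E'
from h import *
st=r.sense();print(st["tcp_pos"]-.055*st["ee_rot"][:,0],st["gripper_force"],r.finish_job())
E
```

```text
the job is handed in; nothing more can be done
[0.48396956 0.22044455 0.17057274] 29.895650446414948 None
```

I pushed the mill home against the end plate and handed the job in with the crank gripped at its blue band and held level, its hub about 4.5 cm above the spindle tip and within about 2 mm of the spindle axis by my measurements; the hand-in returned no verdict.

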